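# Thread the spacer rings onto the skewer

## Task

Take the skewer by its red handle off its stand, thread it through the two big aluminium rings standing in the blue rack and lift them out, then thread it through the two small brass rings in the yellow rack and lift those out too, so that the big pair sits next to the handle and the small pair ahead of it. Hang the loaded skewer back in both forks of its stand, fully down and tip away from the robot, with all four rings hanging between the handle and the front fork ready for spraying, and let go. Drop no ring and leave the other things where they are.

Things in the scene. Friction and masses are not known exactly. Their poses are not given: they have to be found in the camera images.
- skewer_handle (a point): Skewer, 0.12 kg, 247 mm long: centre of its red handle, on the rod's axis; x points to the tip (away from the robot), z up. In mm along x: flat-sided handle 14 wide, 24 high, -26 to 26; round guard 30 across to 30; bare steel rod 10 across, 30 to 170. Behind the handle a square stub 10x10 to -62, then an end disc 18 across to -70. Lies level in the stand at the start.
- skewer_tip (a point): End of the skewer's ball tip (ball 14 mm across), 177 mm ahead of the handle's centre. Same axes as the handle.
- stand_seat (a point): Fixed wooden stand with two dark steel forks: the point where the handle's centre lies, 60 mm above the table, when the skewer is fully down in both forks; x is the direction handle to tip, away from the robot, z up. Forks at x = -46 mm (for the square stub) and x = +150 mm, each 8 mm thick. Between them only a spine 10 mm high.
- front_fork (a point): Slot of the front fork, at the height of the seated rod's axis. In both forks the slot is 14 mm wide, open at the top with a mouth flared to about 34 mm; its bottom is 5 mm below this point, the fork's top 23 mm above it.
- big_rack_mid (a point): Fixed blue rack: point midway between its two big rings, in line with their bores, 60 mm above the table; x runs along the bores away from the robot, z up. 49 mm long (x), 66 wide; ring slots 11.5 wide at x = -10, +10. Cheeks 62 high leave a gap 30 wide and open to 15 below this point, right through along x. Rings lift straight up, clear after 29 mm.
- small_rack_mid (a point): Fixed yellow rack: point midway between its two small rings, in line with their bores, 60 mm above the table; x runs along the bores away from the robot, z up. 49 mm long (x), 54 wide; ring slots 11.5 wide at x = -10, +10. Cheeks 62 high leave a gap 30 wide and open to 15 below this point, right through along x. Rings lift straight up, clear after 23 mm.
- big_ring0_center (a point): One of the two big aluminium (grey) spacer rings, outside 54 mm, bore 26 mm, 9 mm thick, about 24 g, standing on edge. Centre of its bore; x is the ring's axis (away from the robot at the start). The nearer of the two in its rack.
- big_ring1_center (a point): One of the two big aluminium (grey) spacer rings, outside 54 mm, bore 26 mm, 9 mm thick, about 24 g, standing on edge. Centre of its bore; x is the ring's axis (away from the robot at the start). The farther of the two in its rack.
- small_ring0_center (a point): One of the two small brass (yellow) spacer rings, outside 42 mm, bore 24 mm, 9 mm thick, about 17 g, standing on edge. Centre of its bore; x is the ring's axis (away from the robot at the start). The nearer of the two in its rack.
- small_ring1_center (a point): One of the two small brass (yellow) spacer rings, outside 42 mm, bore 24 mm, 9 mm thick, about 17 g, standing on edge. Centre of its bore; x is the ring's axis (away from the robot at the start). The farther of the two in its rack.
- blue_knob: Bystander: dark blue round knob, 69 mm across, 56 mm high. Origin at the centre of its underside.
- black_cap: Bystander: black domed cap, 68 mm across, 37 mm high. Origin at the centre of its underside.
- tape_roll: Bystander: roll of black tape lying flat, 61 mm across, 18 mm high. Origin at the centre of its underside.
- chuck_key: Bystander: drill chuck key, 40x75 mm, 18 mm high. Origin at the centre of its underside.
- pliers_black: Bystander: black-handled pliers lying flat, 59x167 mm, 13 mm high. Origin at the centre of its underside.
- chisel_red: Bystander: red-handled chisel lying flat, 22x205 mm, 22 mm high. Origin at the centre of its underside.
- oilstone: Bystander: grey-brown oilstone block, 50x150 mm, 24 mm high. Origin at the centre of its underside.

How it is judged:
By the outcome, as a careful person would: the job done as asked, in the order asked, and still so for the second after the job is handed in, with the robot touching nothing.
It also fails if it takes over 72 s, if anything falls off the work surface, if the arm or the gripper's body presses on something with over 40 N, if the wrist force passes 120 N, or if a joint passes its speed limit or range.

## Robot

A 7-joint arm with a two-finger parallel gripper is mounted at the origin on a cart in front of the work surface, level with it; the furniture and walls round the work are solid. World frame = base frame: x ahead of the robot, y to its left, z up, the work surface at z = 0. Lengths are in m, angles in rad, forces in N, time in s.
With the tool pointing down it reaches from about 0.425 to 0.875 m from the base axis. Payload 4.7 kg.
Tool frame: the origin (TCP) lies at the very end of the fingers, on their centre line; the grasp point (between the pads) lies 19 mm behind it (grip_point_offset is the distance from the TCP to the grasp point, in m); x points along the fingers, z is the direction in which the jaws open and shut, and the axes are right-handed (so a half turn about x gives the same grasp; the last joint's range is limited). The gripper opens to 87 mm and grips with 3 to 60 N. Pads are 19 mm wide; open, the fingers measure 117 mm over their backs; the gripper's body (75 mm by 190 mm) begins 51 mm behind the grasp point.
Start: joints at [-1.165, 0.321, -0.07, 1.45, 0.023, 1.371, -0.057], TCP at [0.248, 0.601, 0.223] pointing down, gripper open.
Joint ranges: [-2.86, 2.86], [-0.3, 2.09], [-1.38, 1.24], [0.06, 2.45], [-1.56, 4.7], [0.09, 2.05], [-2.69, 2.69]. Speed limits (rad/s): [2.57, 2.57, 3.14, 3.14, 3.14, 3.14, 3.14].

## Interface

Orientations are given as a rotation vector (axis times angle).
In Python, from bench import get_state, get_image, calibration, close_job, grip_point_offset gives the robot as it stands.
- The arm moves only by the tool play_rows, never from a script. Its argument "targets" is a list of rows, each an object with "claw": the closure, from 0 (fully open) to 1 (shut); "linear": the shift along the tool's x, y, z as a fraction of full scale, a list of three; "rotation": the turn, a rotation vector about the tool's x, y, z as a fraction of full scale, a list of three. In form: [{"claw": claw, "linear": [x, y, z], "rotation": [wx, wy, wz]}, ...]. A call has 1 to 10 rows; each row shifts and turns the pose as measured when the row begins, along the tool's axes as they then stand; what a row does not reach is not made up. Full scale, the value 1, is 2.5 cm for a shift and 90 degrees for a turn. A row lasts 1/12 s, in which the tool goes at most 41.7 mm and 7.16 degrees, less where a joint would pass 70% of its speed; a pose out of reach is approached as far as the arm can. A call with a number of a shift or a turn outside -1 to 1 is refused whole. A call with a gripper value outside its range is refused whole. The fingers move at their own pace and stop on an object; "newtons" is the grip in N (left out, the last holds). Time passes only in rows, so rows that do not move let the fingers close. It gives the time, the measured TCP pose, the force and the opening at its end, in the units of the state.
- get_state(): the state, without advancing time (a new reading comes with each control period).
- get_image(name): name is "scene" or "top"; returns the picture (480x640x3 uint8, blue, green, red); there is no depth.
- calibration(name): a dict with "fx", "fy", "cx", "cy" (pixels), "rvec" (rotation vector, rad) and "tvec" (3), from world to camera coordinates, as OpenCV has them. Camera axes: x right, y down, z forward; pixel columns grow to the right and rows downward; lengths in m; the calibration is good to about 2 mm. A picture is of the moment at which its call begins. calibration takes no time and is no camera call.
- close_job(): hands the job in, once; it reports no verdict.
The state is a dict: "time": time; "joint_positions": joint angles; "qd": joint speeds; "joint_torque": joint torques, N m; "position": TCP position; "tool_rot": TCP orientation; "ft_force": force on the tool from outside, world axes, zero at the start; "torque": the same for the moment, N m; "grip_width": opening from 0.0 (shut) to 1.0 (fully open).
Only numpy, scipy, OpenCV 4.12 (cv2) and the standard library are available. Lean on these libraries where they do the work, as an engineer would, in place of code of your own. Each camera call takes 0.05 s, during which the arm holds its last target. There are 200 camera calls.

## Working session

There is one attempt and no reset: what is moved stays moved. The work goes in short steps, Python scripts to look and compute and a tool call to move; the robot and the scene stay as the last step left them, time stands still between calls to the robot, and variables do not carry over. Pictures are saved under pics/ and viewed, about 8 in all and at most 12, crops included, and the job is handed in when it is done.

Besides the shell and the picture viewer there is one more tool, called after "Emit:" by a JSON object that holds its "method" and its "body", one argument or row to a line. play_rows: Moves the arm, as the interface text tells. Shift numbers are shares of 2.5 cm and turn numbers shares of 90 degrees, none past 1 either way. Its arguments: {"type":"object","properties":{"targets":{"type":"array"},"newtons":{"type":"number"}},"required":["targets"]}

```bash
mkdir -p pics; ls
python3 - <<'E'
from bench import *
import cv2
print(get_state(),grip_point_offset)
for n in("scene","top"):
    cv2.imwrite(f"pics/{n}0.png",get_image(n)); print(n,calibration(n))
E
```

```text
pics
{'time': 0.0, 'joint_positions': array([-1.16491135,  0.32182005, -0.07008169,  1.4516727 ,  0.02261923,
        1.37080766, -0.05691073]), 'qd': array([ 1.23119466e-03,  1.23921805e-03,  1.49605293e-03, -1.40668928e-03,
       -3.99496702e-04,  8.43301393e-05, -9.98753266e-04]), 'joint_torque': array([ 3.54800859e-04, -4.91295433e+01, -4.03698161e-01, -3.12528348e+01,
       -6.39633369e-02,  4.39421798e-02,  1.74645506e-04]), 'position': array([0.24803713, 0.60021127, 0.22146458]), 'tool_rot': array([-0.91712426,  1.37100943,  0.91520507]), 'ft_force': array([-0.12943896,  0.89487326,  0.09628756]), 'torque': array([-0.00643563,  0.00466613, -0.00796086]), 'grip_width': 1.0031924329778934} 0.0187
scene {'fx': 520.1029381264858, 'fy': 520.1029381264858, 'cx': 314.4821088892077, 'cy': 234.6866164282168, 'rvec': array([ 1.95170292, -1.10741577,  0.54092522]), 'tvec': array([-0.31138929,  0.32486624,  0.62752735])}
top {'fx': 543.058716056781, 'fy': 543.058716056781, 'cx': 323.7128913777035, 'cy': 235.55224815558816, 'rvec': array([ 2.1682873 , -2.2171198 ,  0.06315948]), 'tvec': array([-0.02801443,  0.55603856,  1.31133344])}
```

View pics/scene0.png

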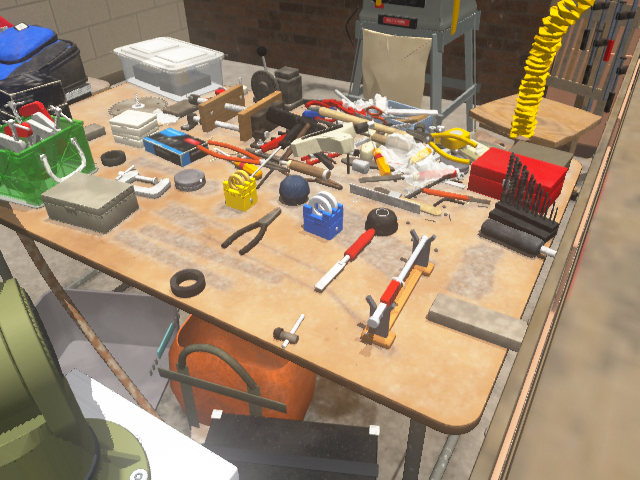

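View pics/top0.png

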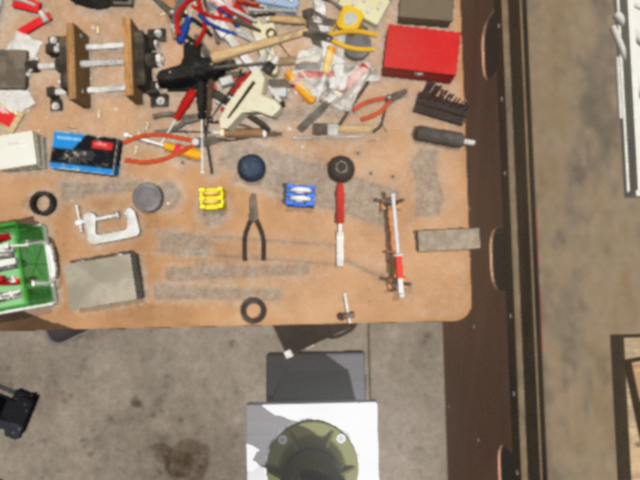

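Run:
```python
import cv2,numpy as np
t=cv2.imread("pics/top0.png"); s=cv2.imread("pics/scene0.png")
a=cv2.resize(t[175:315,370:420],None,fx=4,fy=4,interpolation=cv2.INTER_CUBIC)   # 200x560
b=cv2.resize(t[175:220,190:325],None,fx=4,fy=4,interpolation=cv2.INTER_CUBIC)   # 540x180
c=cv2.resize(s[160:250,215:350],None,fx=4,fy=4,interpolation=cv2.INTER_CUBIC) # 540x360
im=np.zeros((560,750,3),np.uint8); im[:,:200]=a; im[:180,205:745]=b; im[190:550,205:745]=c
cv2.imwrite("pics/c1.png",im)
d=cv2.resize(s[225:355,355:445],None,fx=4.5,fy=4.5,interpolation=cv2.INTER_CUBIC)
cv2.imwrite("pics/c2.png",d)
```

```text
(no output)
```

View pics/c1.png

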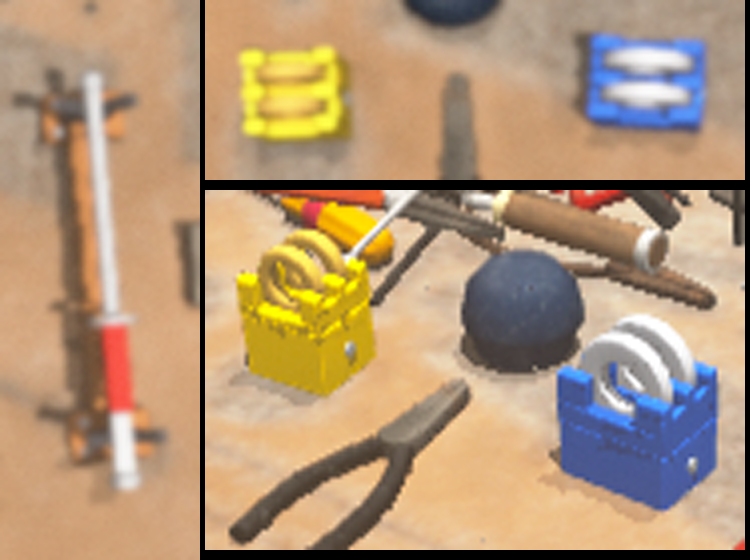

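View pics/c2.png

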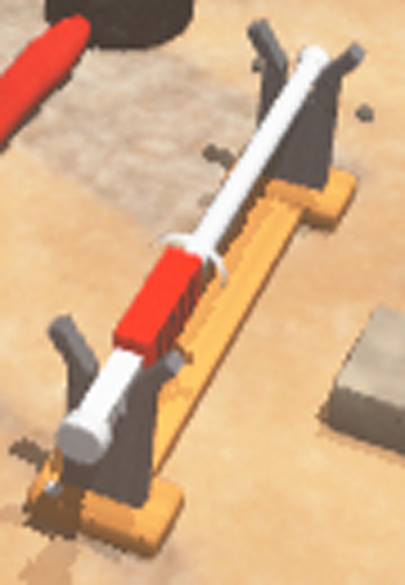

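The scene view shows the skewer at (373,323)–(425,236), the blue rack at about (323,215) and the yellow rack at about (240,190). In the top view the skewer runs from the tip at (393,194) to the tail at (401,297). The blue rack is at (300,195) and the yellow one at (212,198). Next I fit poses to the silhouettes.

```bash
cat > h.py <<'E'
import numpy as np, cv2
from scipy.spatial.transform import Rotation as Ro
from bench import *
C={n:calibration(n) for n in("scene","top")}
def proj(n,P):
    c=C[n];K=np.array([[c["fx"],0,c["cx"]],[0,c["fy"],c["cy"]],[0,0,1.]])
    return cv2.projectPoints(np.asarray(P,float).reshape(-1,3),c["rvec"],c["tvec"],K,None)[0].reshape(-1,2)
def backproj(n,uv,z):
    c=C[n];R=Ro.from_rotvec(c["rvec"]).as_matrix();o=-R.T@c["tvec"]
    d=R.T@np.array([(uv[0]-c["cx"])/c["fx"],(uv[1]-c["cy"])/c["fy"],1]);return o+d*(z-o[2])/d[2]
def place(L,p):  # local pts, (x,y,yaw)
    c,s=np.cos(p[2]),np.sin(p[2]);L=np.asarray(L,float)
    return np.c_[p[0]+c*L[:,0]-s*L[:,1],p[1]+s*L[:,0]+c*L[:,1],L[:,2]]
def box(x0,x1,y0,y1,z0,z1):
    return np.array([[x,y,z] for x in(x0,x1) for y in(y0,y1) for z in(z0,z1)])
def pose():
    s=get_state();return s["position"],Ro.from_rotvec(s["tool_rot"]),s
def plan(target,Rt=None):
    """print tool-frame shift in units of 25mm and turn in units of 90deg to reach TCP target/orientation"""
    p,R,s=pose();d=R.inv().apply(np.asarray(target)-p)/.025
    print("lin",d.round(2),"rot",None if Rt is None else ((R.inv()*Rt).as_rotvec()/(np.pi/2)).round(4))
E
cat > fit.py <<'E'
from h import *
from scipy.optimize import minimize
im={n:cv2.imread(f"pics/{n}0.png") for n in("scene","top")}
def mask(n,roi,lo,hi):
    h=cv2.cvtColor(im[n],cv2.COLOR_BGR2HSV);m=cv2.inRange(h,lo,hi);k=np.zeros_like(m);x0,x1,y0,y1=roi;k[y0:y1,x0:x1]=m[y0:y1,x0:x1]
    nn,l,st,_=cv2.connectedComponentsWithStats(k);k=(l==1+st[1:,4].argmax())
    return cv2.convexHull(np.argwhere(k)[:,::-1].astype(np.float32))
def fit(name,pts,rois,lo,hi,p0,extra=[]):
    H={n:mask(n,rois[n],lo,hi) for n in rois}
    def cost(p,full=False):
        W=place(pts,p);o=[]
        for n in H:
            h=cv2.convexHull(proj(n,W).astype(np.float32))
            # pixel masks cover centres; grow not modelled
            a,_=cv2.intersectConvexConvex(h,H[n]);A,B=cv2.contourArea(h),cv2.contourArea(H[n]);o.append((A+B-2*a)/B)
        e=sum(np.sum((proj(n,place([L],p))[0]-uv)**2) for n,L,uv in extra)
        return (o,e) if full else sum(o)+.02*e
    best=min((minimize(cost,[p0[0],p0[1],y],method="Nelder-Mead",options=dict(initial_simplex=[[p0[0],p0[1],y],[p0[0]+.01,p0[1],y],[p0[0],p0[1]+.01,y],[p0[0],p0[1],y+.1]],xatol=1e-5,fatol=1e-6)) for y in(-.15,-.05,.05,.15)),key=lambda r:r.fun)
    print(name,best.x.round(4),"yaw deg",np.degrees(best.x[2]).round(1),cost(best.x,True));return best.x
a=np.linspace(0,2*np.pi,40)
ring=lambda r:np.array([[x+dx,r*np.cos(t),.06+r*np.sin(t)] for x in(-.01,.01) for dx in(-.0045,.0045) for t in a])
g=lambda uv,z:backproj("top",uv,z)
if __name__=="__main__":
    b=fit("blue",box(-.0245,.0245,-.033,.033,0,.062),dict(scene=(295,350,180,245),top=(280,320,178,212)),(105,120,60),(125,255,255),g((300,195),.06))
    y=fit("yellow",np.r_[box(-.0245,.0245,-.027,.027,0,.062),ring(.021)],dict(scene=(220,260,165,215),top=(195,230,182,213)),(20,110,90),(34,255,255),g((212,198),.06))
    s=fit("skewer",box(-.026,.026,-.007,.007,.048,.072),dict(scene=(375,405,270,310),top=(390,410,250,283)),(0,150,100),(8,255,255),g((399.5,266.8),.07),
      [("scene",(-.07,0,.06),(373.4,322.8)),("top",(-.07,0,.06),(401.5,296.6)),("top",(.177,0,.06),(393.2,193.3))])
    for uv in((209.5,193),(211.7,201.2)):print("yring top",g(uv,.081).round(4))
    for uv in(((291-205)/4+190,193),((292-205)/4+190,201.2)):print("yring top",g(uv,.081).round(4))
    for uv in(((648-205)/4+190,61/4+175),((646-205)/4+190,93/4+175)):print("bring top",g(uv,.087).round(4))
    print("tip",g((393.2,193.3),.06),g((401.5,296.6),.06))
    p,R,_=pose();print(R.as_matrix().round(3))
    # overlay
    o=im["top"].copy();o2=im["scene"].copy()
    for p,L in((b,box(-.0245,.0245,-.033,.033,0,.062)),(y,box(-.0245,.0245,-.027,.027,0,.062)),(s,box(-.026,.026,-.007,.007,.048,.072)),(s,[[.177,0,.06],[-.07,0,.06]])):
        for n,q in(("top",o),("scene",o2)):
            for u in proj(n,place(L,p)):print(n,u.round(1)) if len(L)==2 else 0
E
python3 fit.py
```

```text
blue [0.6543 0.0154 0.0712] yaw deg 4.1 ([0.2032314168116764, 0.19618345297607412], 0)
yellow [0.6508 0.2275 0.0324] yaw deg 1.9 ([0.050715501913265494, 0.024881849762401827], 0)
skewer [ 0.4767 -0.2145  0.055 ] yaw deg 3.1 ([0.4689965713719571, 0.31549509031226836], np.float64(7.953346934602155))
yring top [0.657 0.224 0.081]
yring top [0.6376 0.2191 0.081 ]
yring top [0.6569 0.2193 0.081 ]
yring top [0.6376 0.219  0.081 ]
bring top [0.6578 0.0107 0.087 ]
bring top [0.6392 0.0122 0.087 ]
tip [ 0.64948869 -0.20741773  0.06      ] [ 0.40519416 -0.21968743  0.06      ]
[[-0.001 -0.924  0.382]
 [-0.002  0.382  0.924]
 [-1.    -0.    -0.002]]
top [392.  191.7]
top [400.9 295.9]
scene [425.7 237.4]
scene [372.1 324.1]
```

```bash
cat > ov.py <<'E'
from fit import *
P=dict(b=[0.6543,0.0154,0.0712],y=[0.6508,0.2275,0.0324],s=[0.4767,-0.2145,0.055])
def edges(q,n,p,L,f,off,col):
    u=((proj(n,place(L,p))+.5-off)*f).astype(int)
    for i in range(8):
        for j in(1,2,4):
            if not i&j: cv2.line(q,u[i],u[i|j],col,1)
def tile(n,x0,x1,y0,y1,f,it):
    q=cv2.resize(im[n][y0:y1,x0:x1],None,fx=f,fy=f,interpolation=cv2.INTER_CUBIC)
    for p,L in it: edges(q,n,p,L,f,np.array([x0,y0]),(255,0,255))
    return q
B=(P["b"],box(-.0245,.0245,-.033,.033,0,.062));Y=(P["y"],box(-.0245,.0245,-.027,.027,0,.062));S=(P["s"],box(-.026,.026,-.007,.007,.048,.072));S2=(P["s"],box(-.07,.177,-.005,.005,.055,.065))
out=np.zeros((600,800,3),np.uint8)
for (x,y),q in(((0,0),tile("top",280,320,175,215,6,[B])),((245,0),tile("top",190,230,175,215,6,[Y])),((0,245),tile("scene",298,348,180,245,5,[B])),((255,245),tile("scene",217,265,160,215,5,[Y])),((500,0),tile("top",385,410,185,305,5,[S,S2])),((630,0),tile("scene",365,435,230,335,2.4,[S,S2]))):
    h,w=q.shape[:2];q=q[:600-y,:800-x];out[y:y+q.shape[0],x:x+q.shape[1]]=q
cv2.imwrite("pics/ov1.png",out)
E
python3 ov.py
```

```text
(no output)
```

View pics/ov1.png

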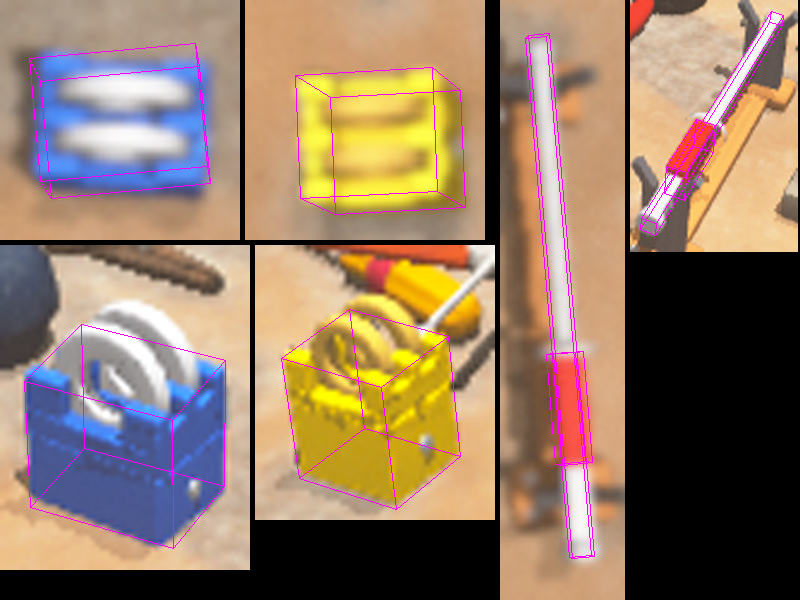

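Run:
```python
from fit import *
import fit as F
def mask(n,roi,lo,hi):
    I=im[n].astype(int);b,g,r=I[...,0],I[...,1],I[...,2]
    m=(b-r>45) if lo=="b" else ((r-g>70)&(r-b>70)&(g<110))
    x0,x1,y0,y1=roi;k=np.zeros(m.shape,np.uint8);k[y0:y1,x0:x1]=m[y0:y1,x0:x1]
    k=cv2.morphologyEx(k,cv2.MORPH_CLOSE,np.ones((5,5)))
    nn,l,st,_=cv2.connectedComponentsWithStats(k);j=1+st[1:,4].argmax();print(n,st[j]);k=l==j
    pts=np.argwhere(k)[:,::-1].astype(np.float32)
    return cv2.convexHull(np.concatenate([pts+d for d in([.4,.4],[.4,-.4],[-.4,.4],[-.4,-.4])]).astype(np.float32))
F.mask=mask
fit("blue",box(-.0245,.0245,-.033,.033,0,.062),dict(scene=(295,350,180,245),top=(280,320,178,212)),"b",0,g((300,195),.06))
H=box(-.026,.026,-.007,.007,.048,.072);R=dict(scene=(370,410,270,312),top=(390,410,250,283))
ex=[("scene",(-.07,0,.06),(373.4,322.8)),("top",(-.07,0,.06),(401.3,296.4)),("top",(.177,0,.06),(393,193.3)),("scene",(.177,0,.06),(424.8,235.8))]
fit("sk",H,R,"r",0,g((399.5,266.8),.07))
s=fit("sk2",H,R,"r",0,g((399.5,266.8),.07),ex)
for n,L,uv in ex: print(n,uv,proj(n,place([L],s))[0].round(1))
for n in R:
    fit("sk "+n,H,{n:R[n]},"r",0,g((399.5,266.8),.07),[e for e in ex if e[0]==n])
```

```text
scene [ 303  203   40   37 1069]
top [285 183  30  24 449]
blue [ 0.6536  0.0153 -0.1027] yaw deg -5.9 ([0.1466218020929213, 0.05743848799805543], 0)
scene [380 280  20  26 275]
top [395 257   8  21 125]
sk [ 0.4771 -0.2137  0.0764] yaw deg 4.4 ([0.3166282668113826, 0.20252698711776485], 0)
scene [380 280  20  26 275]
top [395 257   8  21 125]
sk2 [ 0.477  -0.2139  0.0614] yaw deg 3.5 ([0.3281937807447878, 0.20312220041753054], np.float64(10.792553437021507))
scene (373.4, 322.8) [372.1 323.9]
top (401.3, 296.4) [400.8 295.8]
top (393, 193.3) [391.3 191.6]
scene (424.8, 235.8) [424.8 237.1]
scene [380 280  20  26 275]
sk scene [ 0.4802 -0.2133  0.069 ] yaw deg 4.0 ([0.30068541436181895], np.float64(0.3189239589889822))
top [395 257   8  21 125]
sk top [ 0.4742 -0.215   0.0476] yaw deg 2.7 ([0.202014279032592], np.float64(0.9230015699446565))
```

Emit:
{"method": "play_rows", "body": {
  "targets": [
    {"claw":0,"linear":[0,-0.5,0],"rotation":[-0.072,0,0]},
    {"claw":0,"linear":[0,-0.5,0],"rotation":[-0.072,0,0]},
    {"claw":0,"linear":[0,-0.5,0],"rotation":[-0.072,0,0]},
    {"claw":0,"linear":[0,-0.5,0],"rotation":[-0.072,0,0]},
    {"claw":0,"linear":[0,-0.6,-1],"rotation":[0,0,0]},
    {"claw":0,"linear":[0,-0.6,-1],"rotation":[0,0,0]},
    {"claw":0,"linear":[0,-0.6,-1],"rotation":[0,0,0]},
    {"claw":0,"linear":[0,-0.6,-1],"rotation":[0,0,0]},
    {"claw":0,"linear":[0,-0.6,-1],"rotation":[0,0,0]},
    {"claw":0,"linear":[0,-0.6,-1],"rotation":[0,0,0]}
  ]
}}

```text
time: 0.93
position: [0.3946, 0.4472, 0.2134]
tool_rot: [-1.284, 1.174, 1.29]
ft_force: [0.1, 0.4, 0.5]
grip_width: 0.997
```

```bash
cat >> h.py <<'E'
SK=np.array([.477,-.2142,np.radians(3.4)])
def down(yaw,pitch=0): # tool x down, jaw axis perpendicular to skewer; pitch>0 tip up
    M=np.array([[0,-1,0],[0,0,1],[-1,0,0.]])  # columns: x=-Z,y=-X,z=+Y
    return Ro.from_euler("z",yaw)*Ro.from_euler("y",-pitch)*Ro.from_matrix(M)
E
python3 - <<'E'
from h import *
p,R,s=pose();print(s["time"],p.round(4));plan([.477,-.2142,.15],down(SK[2]));print(s["joint_positions"].round(2))
E
```

```text
0.9333 [0.3946 0.4472 0.2134]
lin [  2.72  -0.62 -26.63] rot [ 0.0271 -0.0046 -0.008 ]
[-0.86  0.22 -0.03  1.59  0.    1.34  0.78]
```

Emit:
{"method": "play_rows", "body": {
  "targets": [
    {"claw":0,"linear":[0,-0.2,-1],"rotation":[0.027,0,0]},
    {"claw":0,"linear":[0,-0.2,-1],"rotation":[0,0,0]},
    {"claw":0,"linear":[0,-0.2,-1],"rotation":[0,0,0]},
    {"claw":0,"linear":[0,-0.2,-1],"rotation":[0,0,0]},
    {"claw":0,"linear":[0,-0.2,-1],"rotation":[0,0,0]},
    {"claw":0,"linear":[0,-0.2,-1],"rotation":[0,0,0]},
    {"claw":0,"linear":[0,-0.2,-1],"rotation":[0,0,0]},
    {"claw":0,"linear":[0,-0.2,-1],"rotation":[0,0,0]},
    {"claw":0,"linear":[0,-0.2,-1],"rotation":[0,0,0]},
    {"claw":0,"linear":[0,-0.2,-1],"rotation":[0,0,0]}
  ]
}}

```text
time: 1.77
position: [0.4619, 0.184, 0.2102]
tool_rot: [-1.249, 1.207, 1.255]
ft_force: [-0.4, 0.7, 1.2]
grip_width: 1.002
```

Emit:
{"method": "play_rows", "body": {
  "targets": [
    {"claw":0,"linear":[0,0,-1],"rotation":[0,0,0]},
    {"claw":0,"linear":[0,0,-1],"rotation":[0,0,0]},
    {"claw":0,"linear":[0,0,-1],"rotation":[0,0,0]},
    {"claw":0,"linear":[0,0,-1],"rotation":[0,0,0]},
    {"claw":0,"linear":[0,0,-1],"rotation":[0,0,0]},
    {"claw":0,"linear":[0,0,-1],"rotation":[0,0,0]},
    {"claw":0,"linear":[0,0,-1],"rotation":[0,0,0]},
    {"claw":0,"linear":[0,0,-1],"rotation":[0,0,0]},
    {"claw":0,"linear":[0,0,-1],"rotation":[0,0,0]},
    {"claw":0,"linear":[0,0,-1],"rotation":[0,0,0]}
  ]
}}

```text
time: 2.6
position: [0.4717, -0.0794, 0.2102]
tool_rot: [-1.246, 1.211, 1.258]
ft_force: [0.6, 0.8, -1.0]
grip_width: 1.002
```

Run:
```python
from h import *
p,R,s=pose();print(s["time"],p.round(4));plan([.477,-.2142,.14],down(SK[2]));print(s["joint_positions"].round(2))
```

```text
2.6 [ 0.4717 -0.0794  0.2102]
lin [ 2.88  0.   -5.36] rot [-0.0047 -0.0081 -0.0148]
[-0.34 -0.04  0.44  1.88  0.03  1.32  1.71]
```

Emit:
{"method": "play_rows", "body": {
  "targets": [
    {"claw":0,"linear":[0.4,0,-1],"rotation":[0,-0.008,-0.015]},
    {"claw":0,"linear":[0.5,0,-1],"rotation":[0,0,0]},
    {"claw":0,"linear":[0.5,0,-1],"rotation":[0,0,0]},
    {"claw":0,"linear":[0.5,0,-1],"rotation":[0,0,0]},
    {"claw":0,"linear":[0.4,0,-0.6],"rotation":[0,0,0]},
    {"claw":0,"linear":[0.2,0,-0.2],"rotation":[0,0,0]},
    {"claw":0,"linear":[0,0,0],"rotation":[0,0,0]}
  ]
}}

```text
time: 3.18
position: [0.4752, -0.2114, 0.1452]
tool_rot: [-1.243, 1.188, 1.238]
ft_force: [-0.5, 0.1, 0.1]
grip_width: 0.996
```

Run:
```python
from h import *
p,R,s=pose();print(s["time"],p.round(4));plan([.477,-.2142,.041],down(SK[2]));print(s["joint_positions"].round(2))
cv2.imwrite("pics/s3.png",get_image("scene"));t=get_image("top");cv2.imwrite("pics/t3.png",t)
```

```text
3.1833 [ 0.4752 -0.2114  0.1452]
lin [ 4.17 -0.06 -0.11] rot [-0.0105 -0.0009  0.0013]
[-0.19  0.1   0.59  1.89 -0.06  1.16  2.04]
```

Emit:
{"method": "play_rows", "body": {
  "targets": [
    {"claw":0,"linear":[0.8,0,-0.1],"rotation":[-0.01,0,0]},
    {"claw":0,"linear":[0.9,0,0],"rotation":[0,0,0]},
    {"claw":0,"linear":[0.9,0,0],"rotation":[0,0,0]},
    {"claw":0,"linear":[0.9,0,0],"rotation":[0,0,0]},
    {"claw":0,"linear":[0.5,0,0],"rotation":[0,0,0]},
    {"claw":0,"linear":[0.2,0,0],"rotation":[0,0,0]},
    {"claw":0,"linear":[0,0,0],"rotation":[0,0,0]}
  ]
}}

```text
time: 3.87
position: [0.4858, -0.1999, 0.0436]
tool_rot: [-1.272, 1.155, 1.257]
ft_force: [-0.1, -0.5, -0.0]
grip_width: 0.998
```

Run:
```python
from h import *
p,R,s=pose();print(s["time"],p.round(4),s["ft_force"].round(1));plan([.477,-.2142,.041],down(SK[2]))
a=get_image("scene")[200:350,320:470];t=get_image("top")[180:310,360:440]
a=cv2.resize(a,None,fx=3.2,fy=3.2,interpolation=2);t=cv2.resize(t,None,fx=3.7,fy=3.7,interpolation=2)
o=np.zeros((482,790,3),np.uint8);o[:480,:480]=a;o[:481,485:781]=t[:481];cv2.imwrite("pics/g4.png",o)
```

```text
3.8667 [ 0.4858 -0.1999  0.0436] [-0.1 -0.5 -0. ]
lin [ 0.1   0.4  -0.54] rot [0.013  0.0024 0.011 ]
```

View pics/g4.png

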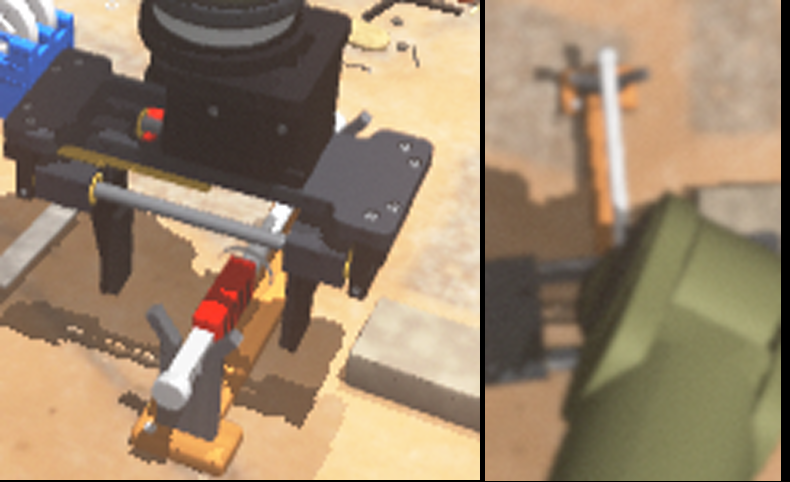

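Emit:
{"method": "play_rows", "body": {
  "targets": [
    {"claw":0,"linear":[0.05,0.2,-0.3],"rotation":[0.007,0,0.006]},
    {"claw":0,"linear":[0.05,0.2,-0.24],"rotation":[0.007,0,0.006]},
    {"claw":0,"linear":[0,0,0],"rotation":[0,0,0]}
  ]
}}

```text
time: 4.22
position: [0.4796, -0.2159, 0.0454]
tool_rot: [-1.252, 1.177, 1.249]
ft_force: [0.2, 0.5, -0.2]
grip_width: 0.999
```

Run:
```python
from h import *
p,R,s=pose();print(s["time"],p.round(4),s["ft_force"].round(1));plan([.477,-.2142,.041],down(SK[2]))
```

```text
4.2167 [ 0.4796 -0.2159  0.0454] [ 0.2  0.5 -0.2]
lin [0.18 0.1  0.07] rot [-0.0013  0.0013  0.0029]
```

Emit:
{"method": "play_rows", "body": {
  "targets": [
    {"claw":0.3,"linear":[0.18,0.1,0.07],"rotation":[0,0,0]},
    {"claw":0.5,"linear":[0,0,0],"rotation":[0,0,0]},
    {"claw":0.7,"linear":[0,0,0],"rotation":[0,0,0]},
    {"claw":0.9,"linear":[0,0,0],"rotation":[0,0,0]},
    {"claw":1,"linear":[0,0,0],"rotation":[0,0,0]},
    {"claw":1,"linear":[0,0,0],"rotation":[0,0,0]}
  ],
  "newtons": 6
}}

```text
time: 4.72
position: [0.4773, -0.2157, 0.0419]
tool_rot: [-1.251, 1.177, 1.245]
ft_force: [0.8, 0.2, 0.6]
grip_width: 0.629
```

Run:
```python
from h import *
p,R,s=pose();print(s["time"],p.round(4),s["ft_force"].round(1),s["torque"].round(2),s["grip_width"]*87);plan([.477,-.2142,.041],down(SK[2]))
```

```text
4.7167 [ 0.4773 -0.2157  0.0419] [0.8 0.2 0.6] [ 0.05  0.01 -0.03] 54.71442525924424
lin [0.04 0.01 0.06] rot [-0.0031  0.0009  0.0045]
```

Still closing.

Emit:
{"method": "play_rows", "body": {
  "targets": [
    {"claw":1,"linear":[0.03,0,0.03],"rotation":[0,0,0.004]},
    {"claw":1,"linear":[0,0,0],"rotation":[0,0,0]},
    {"claw":1,"linear":[0,0,0],"rotation":[0,0,0]},
    {"claw":1,"linear":[0,0,0],"rotation":[0,0,0]},
    {"claw":1,"linear":[0,0,0],"rotation":[0,0,0]},
    {"claw":1,"linear":[0,0,0],"rotation":[0,0,0]},
    {"claw":1,"linear":[0,0,0],"rotation":[0,0,0]},
    {"claw":1,"linear":[0,0,0],"rotation":[0,0,0]}
  ]
}}

```text
time: 5.38
position: [0.4776, -0.2144, 0.041]
tool_rot: [-1.249, 1.181, 1.251]
ft_force: [0.1, 0.7, 0.3]
grip_width: 0.158
```

Run:
```python
from h import *
p,R,s=pose();print(s["time"],p.round(4),s["ft_force"].round(1),s["torque"].round(2),s["grip_width"]*87);plan([.477,-.2142,.041],down(SK[2]))
```

```text
5.3833 [ 0.4776 -0.2144  0.041 ] [0.1 0.7 0.3] [ 0.06 -0.03  0.02] 13.76578298297918
lin [-0.    0.02  0.01] rot [-0.0025  0.001   0.    ]
```

Emit:
{"method": "play_rows", "body": {
  "targets": [
    {"claw":1,"linear":[0,0,0],"rotation":[0,0,0]},
    {"claw":1,"linear":[0,0,0],"rotation":[0,0,0]},
    {"claw":1,"linear":[-0.2,0,0],"rotation":[0,0,0]},
    {"claw":1,"linear":[-0.3,0,0],"rotation":[0,0,0]},
    {"claw":1,"linear":[-0.4,0,0],"rotation":[0,0,0]},
    {"claw":1,"linear":[-0.5,0,0],"rotation":[0,0,0]},
    {"claw":1,"linear":[-0.5,0,0],"rotation":[0,0,0]},
    {"claw":1,"linear":[-0.5,0,0],"rotation":[0,0,0]},
    {"claw":1,"linear":[-0.5,0,0],"rotation":[0,0,0]},
    {"claw":1,"linear":[-0.5,0,0],"rotation":[0,0,0]}
  ],
  "newtons": 60
}}

```text
time: 6.22
position: [0.4748, -0.2143, 0.1315]
tool_rot: [-1.244, 1.185, 1.254]
ft_force: [-0.2, -0.1, -0.6]
grip_width: 0.156
```

```bash
cat >> h.py <<'E'
SEAT=np.array([.4776,-.2144,.041]); SEATR=Ro.from_rotvec([-1.249,1.181,1.251])
BL=np.array([.6536,.0153,np.radians(-4)]); YE=np.array([.650,.2255,np.radians(1.9)])
def at(rack,X,h=.06):  # TCP for handle at local x=-X of rack, axis height h
    return np.array([rack[0]-X*np.cos(rack[2]),rack[1]-X*np.sin(rack[2]),h-.019])
E
python3 - <<'E'
from h import *
p,R,s=pose();print(s["time"],p.round(4),s["ft_force"].round(1),s["grip_width"]*87);plan(SEAT,SEATR)
print((SEATR.inv()*down(SK[2])).as_rotvec())
q=at(BL,225,.0);q=at(BL,.225,.12);print(q);plan(q,down(BL[2]))
E
```

```text
6.2167 [ 0.4748 -0.2143  0.1315] [-0.2 -0.1 -0.6] 13.59452618887423
lin [ 3.62 -0.13 -0.02] rot [-0.0012  0.0006 -0.0033]
[-3.46660943e-03  1.67345829e-03  8.07274237e-05]
[0.42914809 0.03099521 0.101     ]
lin [1.25 1.29 9.89] rot [ 0.0788  0.0015 -0.0034]
```

Emit:
{"method": "play_rows", "body": {
  "targets": [
    {"claw":1,"linear":[0,0.1,0.5],"rotation":[0.02,0,0]},
    {"claw":1,"linear":[0,0.1,0.9],"rotation":[0.02,0,0]},
    {"claw":1,"linear":[0,0.1,1],"rotation":[0.02,0,0]},
    {"claw":1,"linear":[0,0.1,1],"rotation":[0.018,0,0]},
    {"claw":1,"linear":[0,0.1,1],"rotation":[0,0,0]},
    {"claw":1,"linear":[0,0.1,1],"rotation":[0,0,0]},
    {"claw":1,"linear":[0,0.1,1],"rotation":[0,0,0]},
    {"claw":1,"linear":[0,0.1,1],"rotation":[0,0,0]},
    {"claw":1,"linear":[0,0.1,0.8],"rotation":[0,0,0]},
    {"claw":1,"linear":[0,0,0.4],"rotation":[0,0,0]}
  ]
}}

```text
time: 7.05
position: [0.4665, 0.0021, 0.147]
tool_rot: [-1.151, 1.239, 1.132]
ft_force: [0.4, -0.1, -0.7]
grip_width: 0.153
```

Run:
```python
from h import *
p,R,s=pose();print(s["time"],p.round(4),s["ft_force"].round(1),s["grip_width"]*87);print(s["joint_positions"].round(2))
q=at(BL,.215,.065);print(q);plan(q,down(BL[2]))
```

```text
7.05 [0.4665 0.0021 0.147 ] [ 0.4 -0.1 -0.7] 13.320667073545657
[-0.44 -0.04  0.38  2.01  0.02  1.15  1.4 ]
[0.43912373 0.03029764 0.046     ]
lin [4.02 1.25 1.03] rot [-0.0121 -0.      0.0099]
```

Emit:
{"method": "play_rows", "body": {
  "targets": [
    {"claw":1,"linear":[0,0.5,0.5],"rotation":[-0.012,0,0.01]},
    {"claw":1,"linear":[0,0.5,0.4],"rotation":[0,0,0]},
    {"claw":1,"linear":[0.5,0.2,0],"rotation":[0,0,0]},
    {"claw":1,"linear":[0.5,0,0],"rotation":[0,0,0]},
    {"claw":1,"linear":[0.5,0,0],"rotation":[0,0,0]},
    {"claw":1,"linear":[0.5,0,0],"rotation":[0,0,0]},
    {"claw":1,"linear":[0.4,0,0],"rotation":[0,0,0]},
    {"claw":1,"linear":[0.3,0,0],"rotation":[0,0,0]},
    {"claw":1,"linear":[0.2,0,0],"rotation":[0,0,0]},
    {"claw":1,"linear":[0,0,0],"rotation":[0,0,0]}
  ]
}}

```text
time: 7.88
position: [0.4344, 0.0244, 0.0712]
tool_rot: [-1.159, 1.243, 1.16]
ft_force: [-1.1, -0.5, -0.5]
grip_width: 0.154
```

Run:
```python
from h import *
p,R,s=pose();print(s["time"],p.round(4),s["ft_force"].round(1),s["grip_width"]*87)
q=at(BL,.215,.06);print(q);plan(q,down(BL[2]))
```

```text
7.8833 [0.4344 0.0244 0.0712] [-1.1 -0.5 -0.5] 13.404331583045444
[0.43912373 0.03029764 0.041     ]
lin [ 1.21 -0.17  0.25] rot [ 0.0014 -0.001  -0.0012]
```

Emit:
{"method": "play_rows", "body": {
  "targets": [
    {"claw":1,"linear":[0.4,-0.1,0.13],"rotation":[0,0,0]},
    {"claw":1,"linear":[0.4,-0.1,0.12],"rotation":[0,0,0]},
    {"claw":1,"linear":[0.3,0,0],"rotation":[0,0,0]},
    {"claw":1,"linear":[0.15,0,0],"rotation":[0,0,0]},
    {"claw":1,"linear":[0,0,0],"rotation":[0,0,0]}
  ]
}}

```text
time: 8.3
position: [0.4416, 0.0307, 0.0374]
tool_rot: [-1.16, 1.242, 1.158]
ft_force: [-0.1, 0.7, -0.9]
grip_width: 0.158
```

```bash
cat >> h.py <<'E'
def show(name,sc,tp,fs,ft):
    a=get_image("scene");t=get_image("top");cv2.imwrite(f"pics/{name}_s.png",a);cv2.imwrite(f"pics/{name}_t.png",t)
    cr=lambda i,r,f:cv2.resize(i[r[2]:r[3],r[0]:r[1]],None,fx=f,fy=f,interpolation=2)
    a,t=cr(a,sc,fs),cr(t,tp,ft);o=np.zeros((max(a.shape[0],t.shape[0]),a.shape[1]+t.shape[1]+5,3),np.uint8)
    o[:a.shape[0],:a.shape[1]]=a;o[:t.shape[0],a.shape[1]+5:]=t;cv2.imwrite(f"pics/{name}.png",o);print(o.shape)
E
python3 - <<'E'
from h import *
p,R,s=pose();print(s["time"],p.round(4),s["ft_force"].round(1),s["grip_width"]*87)
q=at(BL,.215,.06);print(q);plan(q,down(BL[2]))
tip=p+R.apply([-.019,-.177,0]);print("tip",tip.round(4),proj("scene",tip),proj("top",tip),proj("scene",[BL[0],BL[1],.06]))
show("b5",(260,360,175,275),(270,330,165,255),4,5)
E
```

```text
8.3 [0.4416 0.0307 0.0374] [-0.1  0.7 -0.9] 13.74809909171693
[0.43912373 0.03029764 0.041     ]
lin [-0.14  0.1  -0.02] rot [ 0.0012 -0.0009 -0.0001]
tip [0.6182 0.0187 0.0564] [[311.85283803 215.16884992]] [[298.26176937 208.6959348 ]] [[322.48550696 205.70186315]]
(450, 705, 3)
```

View pics/b5.png

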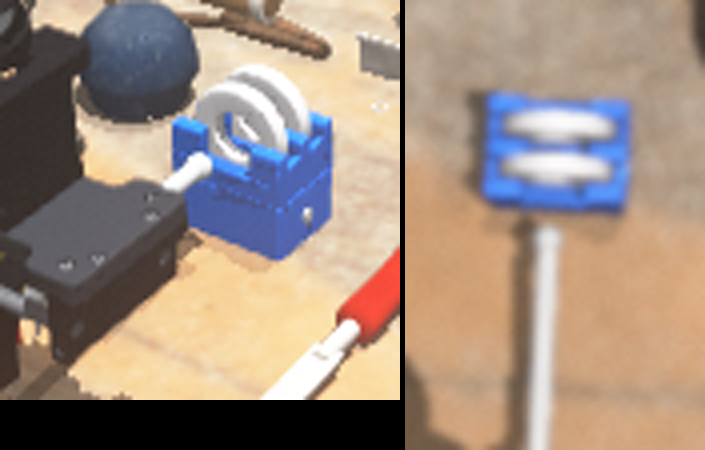

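Emit:
{"method": "play_rows", "body": {
  "targets": [
    {"claw":1,"linear":[-0.15,0,-0.13],"rotation":[0,0,0]},
    {"claw":1,"linear":[0,0,0],"rotation":[0,0,0]},
    {"claw":1,"linear":[0,0,0],"rotation":[0,0,0]}
  ]
}}

```text
time: 8.65
position: [0.4424, 0.0271, 0.0432]
tool_rot: [-1.161, 1.239, 1.157]
ft_force: [-0.1, 0.1, -1.3]
grip_width: 0.155
```

```bash
sed -i 's/BL=np.array(\[.6536,.0153/BL=np.array([.6536,.0128/' h.py
python3 - <<'E'
from h import *
p,R,s=pose();print(s["time"],p.round(4),s["ft_force"].round(1),s["grip_width"]*87)
plan(at(BL,.215,.06),down(BL[2]));plan(at(BL,.15,.06),down(BL[2]))
E
```

```text
8.65 [0.4424 0.0271 0.0432] [-0.1  0.1 -1.3] 13.474034125800522
lin [0.09 0.13 0.02] rot [ 0.0012 -0.0004  0.0014]
lin [ 0.09 -2.47  0.01] rot [ 0.0012 -0.0004  0.0014]
```

Emit:
{"method": "play_rows", "body": {
  "targets": [
    {"claw":1,"linear":[0.06,-0.15,0.02],"rotation":[0,0,0]},
    {"claw":1,"linear":[0,-0.25,0],"rotation":[0,0,0]},
    {"claw":1,"linear":[0,-0.3,0],"rotation":[0,0,0]},
    {"claw":1,"linear":[0,-0.3,0],"rotation":[0,0,0]},
    {"claw":1,"linear":[0,-0.3,0],"rotation":[0,0,0]},
    {"claw":1,"linear":[0,0,0],"rotation":[0,0,0]}
  ]
}}

```text
time: 9.15
position: [0.4802, 0.0254, 0.0431]
tool_rot: [-1.162, 1.235, 1.155]
ft_force: [0.5, 0.3, -1.9]
grip_width: 0.155
```

Run:
```python
from h import *
p,R,s=pose();print(s["time"],p.round(4),s["ft_force"].round(1),s["grip_width"]*87)
plan(at(BL,.15,.06),down(BL[2]));plan(at(BL,.07,.06),down(BL[2]))
```

```text
9.15 [0.4802 0.0254 0.0431] [ 0.5  0.3 -1.9] 13.473799297567655
lin [ 0.09 -0.96 -0.02] rot [0.0013 0.0004 0.0042]
lin [ 0.11 -4.16 -0.03] rot [0.0013 0.0004 0.0042]
```

Emit:
{"method": "play_rows", "body": {
  "targets": [
    {"claw":1,"linear":[0.06,-0.3,0],"rotation":[0,0,0.004]},
    {"claw":1,"linear":[0.03,-0.4,0],"rotation":[0,0,0]},
    {"claw":1,"linear":[0,-0.4,0],"rotation":[0,0,0]},
    {"claw":1,"linear":[0,-0.4,0],"rotation":[0,0,0]},
    {"claw":1,"linear":[0,0,0],"rotation":[0,0,0]}
  ]
}}

```text
time: 9.57
position: [0.5212, 0.0225, 0.0401]
tool_rot: [-1.159, 1.241, 1.16]
ft_force: [-0.1, -0.0, -0.9]
grip_width: 0.154
```

Run:
```python
from h import *
p,R,s=pose();print(s["time"],p.round(4),s["ft_force"].round(1),s["grip_width"]*87)
plan(at(BL,.07,.06),down(BL[2]))
show("b6",(260,360,175,275),(270,330,145,235),4,5)
```

```text
9.5667 [0.5212 0.0225 0.0401] [-0.1 -0.  -0.9] 13.431476125632734
lin [-0.04 -2.51 -0.02] rot [ 0.0013 -0.0002 -0.0005]
(450, 705, 3)
```

View pics/b6.png

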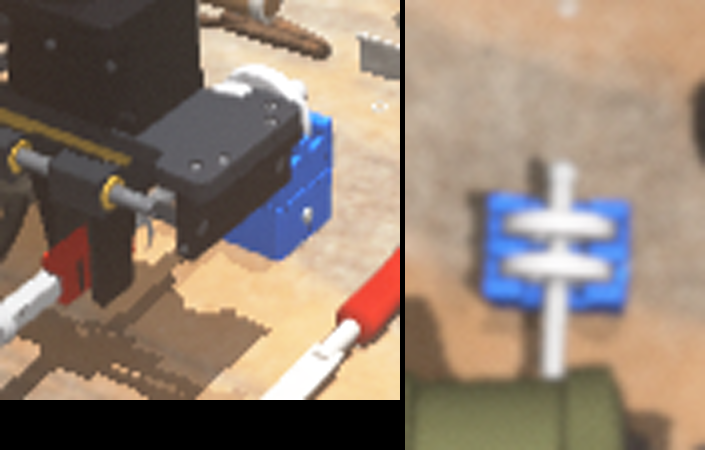

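The top crop shows the rod through both big rings, with the tip out on the far side at about (301,178). Pushing on.

Emit:
{"method": "play_rows", "body": {
  "targets": [
    {"claw":1,"linear":[0,-0.4,0],"rotation":[0,0,0]},
    {"claw":1,"linear":[0,-0.5,0],"rotation":[0,0,0]},
    {"claw":1,"linear":[0,-0.5,0],"rotation":[0,0,0]},
    {"claw":1,"linear":[0,-0.5,0],"rotation":[0,0,0]},
    {"claw":1,"linear":[0,-0.3,0],"rotation":[0,0,0]},
    {"claw":1,"linear":[0,0,0],"rotation":[0,0,0]}
  ]
}}

```text
time: 10.17
position: [0.5756, 0.0192, 0.039]
tool_rot: [-1.157, 1.243, 1.164]
ft_force: [0.2, 0.6, -0.8]
grip_width: 0.154
```

Run:
```python
from h import *
p,R,s=pose();print(s["time"],p.round(4),s["ft_force"].round(1),s["grip_width"]*87)
plan(at(BL,.07,.06),down(BL[2]))
```

```text
10.1667 [0.5756 0.0192 0.039 ] [ 0.2  0.6 -0.8] 13.394479896865823
lin [-0.08 -0.33 -0.04] rot [ 0.002   0.0006 -0.0034]
```

Emit:
{"method": "play_rows", "body": {
  "targets": [
    {"claw":1,"linear":[-0.2,0,0],"rotation":[0,0,-0.01]},
    {"claw":1,"linear":[-0.2,0,0],"rotation":[0,0,-0.01]},
    {"claw":1,"linear":[-0.2,0,0],"rotation":[0,0,-0.01]},
    {"claw":1,"linear":[-0.3,0,0],"rotation":[0,0,0]},
    {"claw":1,"linear":[-0.3,0,0],"rotation":[0,0,0]},
    {"claw":1,"linear":[-0.3,0,0],"rotation":[0,0,0]},
    {"claw":1,"linear":[-0.3,0,0],"rotation":[0,0,0]},
    {"claw":1,"linear":[0,0,0],"rotation":[0,0,0]}
  ]
}}

```text
time: 10.83
position: [0.5706, 0.0196, 0.0891]
tool_rot: [-1.18, 1.207, 1.128]
ft_force: [0.5, -0.0, -1.0]
grip_width: 0.154
```

Run:
```python
from h import *
p,R,s=pose();print(s["time"],p.round(4),s["ft_force"].round(1),s["grip_width"]*87)
plan(at(BL,.078,.16),down(BL[2],.07))
```

```text
10.8333 [0.5706 0.0196 0.0891] [ 0.5 -0.  -1. ] 13.395856415504495
lin [-2.07 -0.3  -0.04] rot [ 0.002   0.0016 -0.0165]
```

Emit:
{"method": "play_rows", "body": {
  "targets": [
    {"claw":1,"linear":[-0.5,0,0],"rotation":[0,0,0]},
    {"claw":1,"linear":[-0.5,0,0],"rotation":[0,0,-0.03]},
    {"claw":1,"linear":[-0.5,0,0],"rotation":[0,0,-0.05]},
    {"claw":1,"linear":[-0.3,0,0],"rotation":[0,0,-0.06]},
    {"claw":1,"linear":[-0.2,0,0],"rotation":[0,0,-0.06]},
    {"claw":1,"linear":[0,0,0],"rotation":[0,0,-0.06]},
    {"claw":1,"linear":[0,0,0],"rotation":[0,0,-0.04]},
    {"claw":1,"linear":[0,0,0],"rotation":[0,0,0]},
    {"claw":1,"linear":[0,0,0],"rotation":[0,0,0]},
    {"claw":1,"linear":[0,0,0],"rotation":[0,0,0]}
  ]
}}

```text
time: 11.67
position: [0.5671, 0.0197, 0.144]
tool_rot: [-1.378, 0.846, 0.755]
ft_force: [0.3, 0.3, -1.4]
grip_width: 0.154
```

Run:
```python
from h import *
p,R,s=pose();print(s["time"],p.round(4),s["ft_force"].round(1),s["grip_width"]*87,s["joint_positions"].round(2))
plan(at(YE,.225,.16),down(YE[2],.12))
ax=R.apply([0,-1,0]);print("elev",np.degrees(np.arcsin(ax[2])))
show("b7",(230,430,100,300),(240,360,120,240),2.2,3)
```

```text
11.6667 [0.5671 0.0197 0.144 ] [ 0.3  0.3 -1.4] 13.431068939842433 [-0.47 -0.17  0.3   2.24  0.31  0.56  1.12]
lin [-3.03  5.41  7.54] rot [-0.0619 -0.0175  0.2653]
elev 30.759370770978737
(440, 805, 3)
```

View pics/b7.png

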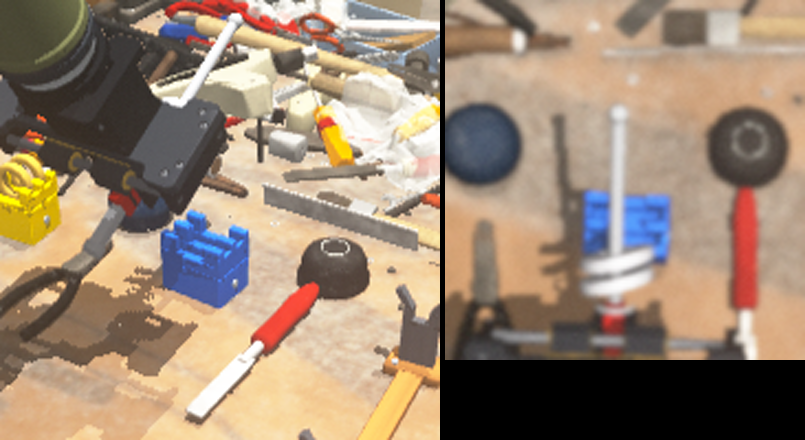

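Emit:
{"method": "play_rows", "body": {
  "targets": [
    {"claw":1,"linear":[0,0,0.5],"rotation":[-0.01,-0.003,0.04]},
    {"claw":1,"linear":[0,0,0.8],"rotation":[-0.012,-0.003,0.05]},
    {"claw":1,"linear":[0,0,0.8],"rotation":[-0.012,-0.003,0.05]},
    {"claw":1,"linear":[0,0.3,0.8],"rotation":[-0.012,-0.003,0.05]},
    {"claw":1,"linear":[0,0.6,0.8],"rotation":[-0.012,-0.003,0.05]},
    {"claw":1,"linear":[0,0.8,0.8],"rotation":[0,0,0.02]},
    {"claw":1,"linear":[0,0.8,0.8],"rotation":[0,0,0]},
    {"claw":1,"linear":[0,0.8,0.8],"rotation":[0,0,0]},
    {"claw":1,"linear":[0,0.5,0.5],"rotation":[0,0,0]},
    {"claw":1,"linear":[0,0.2,0.2],"rotation":[0,0,0]}
  ]
}}

```text
time: 12.6
position: [0.4794, 0.1952, 0.1306]
tool_rot: [-1.277, 1.119, 1.144]
ft_force: [0.5, -0.4, -2.2]
grip_width: 0.153
```

Run:
```python
from h import *
p,R,s=pose();print(s["time"],p.round(4),s["ft_force"].round(1),s["grip_width"]*87,s["joint_positions"].round(2))
plan(at(YE,.225,.12),down(YE[2],.10))
ax=R.apply([0,-1,0]);print("elev",np.degrees(np.arcsin(ax[2])))
```

```text
12.6 [0.4794 0.1952 0.1306] [ 0.5 -0.4 -2.2] 13.289252740030259 [-0.68  0.03  0.22  1.99  0.05  1.03  1.1 ]
lin [0.94 2.27 0.97] rot [-0.0065 -0.0025  0.0059]
elev 6.263483817758
```

Emit:
{"method": "play_rows", "body": {
  "targets": [
    {"claw":1,"linear":[0,0.5,0.3],"rotation":[-0.006,-0.002,0]},
    {"claw":1,"linear":[0,0.6,0.3],"rotation":[0,0,0]},
    {"claw":1,"linear":[0,0.6,0.3],"rotation":[0,0,0]},
    {"claw":1,"linear":[0.2,0.4,0.1],"rotation":[0,0,0]},
    {"claw":1,"linear":[0.4,0.1,0],"rotation":[0,0,0]},
    {"claw":1,"linear":[0.4,0,0],"rotation":[0,0,0]},
    {"claw":1,"linear":[0.4,0,0],"rotation":[0,0,0]},
    {"claw":1,"linear":[0,0,0],"rotation":[0,0,0]}
  ]
}}

```text
time: 13.27
position: [0.43, 0.2196, 0.0871]
tool_rot: [-1.282, 1.11, 1.15]
ft_force: [-0.7, -0.7, -2.1]
grip_width: 0.156
```

Run:
```python
from h import *
p,R,s=pose();print(s["time"],p.round(4),s["ft_force"].round(1),s["grip_width"]*87)
plan(at(YE,.22,.059),down(YE[2],.02))
```

```text
13.2667 [0.43   0.2196 0.0871] [-0.7 -0.7 -2.1] 13.601839148451699
lin [ 1.87  0.21 -0.05] rot [-0.0008  0.0001  0.0584]
```

Emit:
{"method": "play_rows", "body": {
  "targets": [
    {"claw":1,"linear":[0.3,0.1,0],"rotation":[0,0,0.015]},
    {"claw":1,"linear":[0.4,0.1,0],"rotation":[0,0,0.015]},
    {"claw":1,"linear":[0.4,0,0],"rotation":[0,0,0.015]},
    {"claw":1,"linear":[0.3,0,0],"rotation":[0,0,0.013]},
    {"claw":1,"linear":[0.2,0,0],"rotation":[0,0,0]},
    {"claw":1,"linear":[0,0,0],"rotation":[0,0,0]}
  ]
}}

```text
time: 13.77
position: [0.432, 0.215, 0.0423]
tool_rot: [-1.237, 1.187, 1.213]
ft_force: [-0.0, -0.4, -1.8]
grip_width: 0.155
```

Run:
```python
from h import *
p,R,s=pose();print(s["time"],p.round(4),s["ft_force"].round(1),s["grip_width"]*87)
plan(at(YE,.22,.059),down(YE[2],.02))
tip=p+R.apply([-.019,-.177,0]);print("tip",tip.round(4),proj("scene",tip),proj("top",tip))
show("y8",(190,290,140,240),(180,240,175,255),4,5)
```

```text
13.7667 [0.432  0.215  0.0423] [-0.  -0.4 -1.8] 13.444103134042765
lin [0.09 0.07 0.13] rot [-0.0057 -0.0021 -0.0019]
tip [0.6086 0.2193 0.0643] [[229.05013713 188.60006963]] [[213.17997707 214.29302712]]
(400, 705, 3)
```

View pics/y8.png

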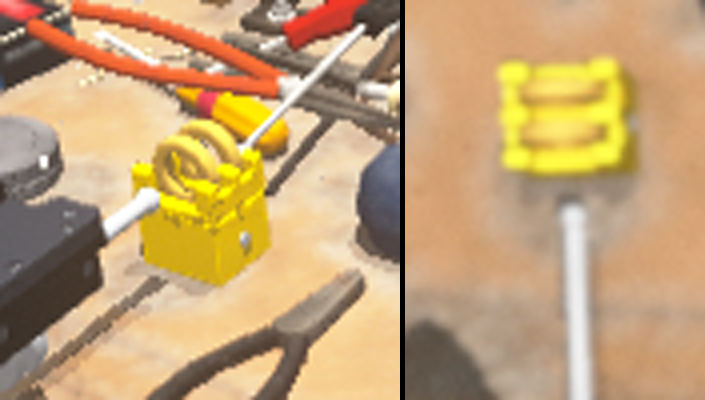

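Emit:
{"method": "play_rows", "body": {
  "targets": [
    {"claw":1,"linear":[0.1,0,0.13],"rotation":[-0.005,-0.002,0.006]},
    {"claw":1,"linear":[0,0,0],"rotation":[0,0,0]},
    {"claw":1,"linear":[0,0,0],"rotation":[0,0,0]}
  ]
}}

```text
time: 14.12
position: [0.4328, 0.2197, 0.042]
tool_rot: [-1.237, 1.183, 1.228]
ft_force: [0.2, -0.3, -1.6]
grip_width: 0.153
```

```bash
cat >> h.py <<'E'
def rel(rack,h=.06): # tip & handle in rack frame
    p,R,s=pose();c,sn=np.cos(rack[2]),np.sin(rack[2])
    print(round(s["time"],2),"F",s["ft_force"].round(1),"grip",round(s["grip_width"]*87,2))
    for n,L in(("handle",0),("tip",-.177)):
        q=p+R.apply([-.019,L,0])-[rack[0],rack[1],h];print(n,(1e3*np.array([c*q[0]+sn*q[1],-sn*q[0]+c*q[1],q[2]])).round(1))
E
python3 - <<'E'
from h import *
rel(YE);plan(at(YE,.215,.06),down(YE[2],.01))
E
```

```text
14.12 F [ 0.2 -0.3 -1.6] grip 13.3
handle [-217.4    1.3    1. ]
tip [-40.5   1.5   2.9]
lin [ 0.04 -0.09 -0.06] rot [0.0004 0.0018 0.0005]
```

Aligned within about 2–3 mm. Threading in until the handle is 115 mm from the rack's middle (102 mm of travel).

Emit:
{"method": "play_rows", "body": {
  "targets": [
    {"claw":1,"linear":[0.08,-0.15,-0.05],"rotation":[0,0,0]},
    {"claw":1,"linear":[0,-0.25,0],"rotation":[0,0,0]},
    {"claw":1,"linear":[0,-0.3,0],"rotation":[0,0,0]},
    {"claw":1,"linear":[0,-0.3,0],"rotation":[0,0,0]},
    {"claw":1,"linear":[0,0,0],"rotation":[0,0,0]}
  ]
}}

```text
time: 14.53
position: [0.4612, 0.2202, 0.0416]
tool_rot: [-1.238, 1.178, 1.227]
ft_force: [0.8, -0.1, -1.9]
grip_width: 0.156
```

Run:
```python
from h import *
rel(YE);plan(at(YE,.115,.06),down(YE[2],.01))
```

```text
14.53 F [ 0.8 -0.1 -1.9] grip 13.59
handle [-189.1    0.8    0.6]
tip [-12.1   1.2   3.1]
lin [ 0.06 -2.95 -0.04] rot [0.0014 0.0029 0.0027]
```

Emit:
{"method": "play_rows", "body": {
  "targets": [
    {"claw":1,"linear":[0.06,-0.3,-0.04],"rotation":[0,0.002,0.002]},
    {"claw":1,"linear":[0,-0.4,0],"rotation":[0,0,0]},
    {"claw":1,"linear":[0,-0.4,0],"rotation":[0,0,0]},
    {"claw":1,"linear":[0,-0.4,0],"rotation":[0,0,0]},
    {"claw":1,"linear":[0,0,0],"rotation":[0,0,0]}
  ]
}}

```text
time: 14.95
position: [0.5039, 0.2203, 0.0402]
tool_rot: [-1.24, 1.183, 1.227]
ft_force: [-0.0, -0.2, -1.5]
grip_width: 0.157
```

Run:
```python
from h import *
rel(YE);plan(at(YE,.115,.06),down(YE[2],.01))
```

```text
14.95 F [-0.  -0.2 -1.5] grip 13.63
handle [-146.4   -0.4   -0.8]
tip [30.6 -0.1  1.3]
lin [-0.02 -1.25  0.01] rot [0.001  0.0005 0.0011]
```

Emit:
{"method": "play_rows", "body": {
  "targets": [
    {"claw":1,"linear":[0,-0.3,0],"rotation":[0,0,0]},
    {"claw":1,"linear":[0,-0.4,0],"rotation":[0,0,0]},
    {"claw":1,"linear":[0,-0.4,0],"rotation":[0,0,0]},
    {"claw":1,"linear":[0,-0.3,0],"rotation":[0,0,0]},
    {"claw":1,"linear":[0,0,0],"rotation":[0,0,0]}
  ]
}}

```text
time: 15.37
position: [0.543, 0.2214, 0.0402]
tool_rot: [-1.24, 1.184, 1.227]
ft_force: [-1.1, 0.4, -2.1]
grip_width: 0.161
```

Run:
```python
from h import *
rel(YE)
show("y9",(190,310,130,250),(180,260,165,255),3.3,4)
```

```text
15.37 F [-1.1  0.4 -2.1] grip 14.03
handle [-107.3   -0.5   -0.8]
tip [69.7 -0.3  1.2]
(396, 721, 3)
```

View pics/y9.png

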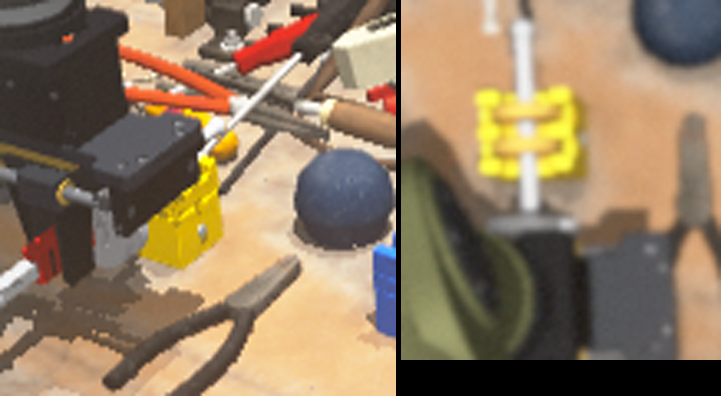

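The top crop shows the rod through both brass rings, with the tip at about (211,170), and the big rings still by the guard. Lifting with the tip slightly up.

Emit:
{"method": "play_rows", "body": {
  "targets": [
    {"claw":1,"linear":[-0.2,0,0],"rotation":[0,0,-0.01]},
    {"claw":1,"linear":[-0.2,0,0],"rotation":[0,0,-0.01]},
    {"claw":1,"linear":[-0.2,0,0],"rotation":[0,0,-0.01]},
    {"claw":1,"linear":[-0.3,0,0],"rotation":[0,0,0]},
    {"claw":1,"linear":[-0.3,0,0],"rotation":[0,0,0]},
    {"claw":1,"linear":[-0.3,0,0],"rotation":[0,0,0]},
    {"claw":1,"linear":[-0.3,0,0],"rotation":[0,0,0]},
    {"claw":1,"linear":[-0.3,0,0],"rotation":[0,0,0]},
    {"claw":1,"linear":[-0.3,0,0],"rotation":[0,0,0]},
    {"claw":1,"linear":[0,0,0],"rotation":[0,0,0]}
  ]
}}

```text
time: 16.3
position: [0.5352, 0.2222, 0.1076]
tool_rot: [-1.262, 1.145, 1.193]
ft_force: [1.1, 0.8, -1.1]
grip_width: 0.153
```

Run:
```python
from h import *
rel(YE)
```

```text
16.3 F [ 1.1  0.8 -1.1] grip 13.3
handle [-116.     0.4   66.5]
tip [60.7  1.1 77.2]
```

Emit:
{"method": "play_rows", "body": {
  "targets": [
    {"claw":1,"linear":[-0.4,0,0],"rotation":[0,0,-0.03]},
    {"claw":1,"linear":[-0.5,0,0],"rotation":[0,0,-0.05]},
    {"claw":1,"linear":[-0.4,0,0],"rotation":[0,0,-0.06]},
    {"claw":1,"linear":[-0.2,0,0],"rotation":[0,0,-0.06]},
    {"claw":1,"linear":[0,0,0],"rotation":[0,0,-0.06]},
    {"claw":1,"linear":[0,0,0],"rotation":[0,0,-0.04]},
    {"claw":1,"linear":[0,0,0],"rotation":[0,0,0]},
    {"claw":1,"linear":[0,0,0],"rotation":[0,0,0]},
    {"claw":1,"linear":[0,0,0],"rotation":[0,0,0]}
  ]
}}

```text
time: 17.05
position: [0.5316, 0.2211, 0.1476]
tool_rot: [-1.433, 0.769, 0.822]
ft_force: [0.2, -0.7, -1.5]
grip_width: 0.156
```

Run:
```python
from h import *
rel(YE)
p,R,s=pose();print(s["joint_positions"].round(2))
for L in(-.03,-.05,-.07,-.1,-.177):print(L,proj("top",p+R.apply([-.019,L,0])).round(0),proj("scene",p+R.apply([-.019,L,0])).round(0))
t=get_image("top");cv2.imwrite("pics/t10.png",t);cv2.imwrite("pics/s10.png",get_image("scene"))
h=cv2.cvtColor(t,cv2.COLOR_BGR2HSV);m=cv2.inRange(h,(18,90,80),(34,255,255));k=np.zeros_like(m);k[160:260,180:250]=m[160:260,180:250]
n,l,st,c=cv2.connectedComponentsWithStats(k)
for i in range(1,n):
    if st[i,4]>8:print(st[i],c[i].round(0),cv2.mean(h,(l==i).astype(np.uint8))[:3])
plan(SEAT+[-.03,0,.12],down(SK[2],.1))
```

```text
17.05 F [ 0.2 -0.7 -1.5] grip 13.59
handle [-128.4   -0.6  103.7]
tip [ 22.4  -0.9 196.5]
[-0.77 -0.11  0.13  2.19  0.53  0.65  0.61]
-0.03 [[202. 238.]] [[201. 151.]]
-0.05 [[200. 229.]] [[206. 142.]]
-0.07 [[199. 221.]] [[210. 134.]]
-0.1 [[196. 208.]] [[218. 121.]]
-0.177 [[190. 174.]] [[236.  90.]]
[189 186  38  39 888] [209. 203.] (25.51463963963964, 166.04166666666666, 227.5608108108108)
[215 249   3   8  13] [216. 252.] (18.53846153846154, 102.92307692307693, 107.76923076923077)
[188 250  28  10  65] [200. 257.] (19.123076923076923, 116.07692307692308, 111.18461538461538)
lin [ -2.61   3.07 -17.29] rot [-0.0168 -0.0018  0.2881]
```

Emit:
{"method": "play_rows", "body": {
  "targets": [
    {"claw":1,"linear":[0,0,-0.4],"rotation":[0,0,0.03]},
    {"claw":1,"linear":[0,0,-0.6],"rotation":[0,0,0.05]},
    {"claw":1,"linear":[0,0,-0.8],"rotation":[0,0,0.05]},
    {"claw":1,"linear":[0,0.1,-0.8],"rotation":[-0.004,0,0.05]},
    {"claw":1,"linear":[0,0.2,-0.8],"rotation":[-0.004,0,0.04]},
    {"claw":1,"linear":[0,0.2,-0.8],"rotation":[-0.004,0,0.02]},
    {"claw":1,"linear":[0,0.2,-0.8],"rotation":[-0.004,0,0]},
    {"claw":1,"linear":[0,0.2,-0.8],"rotation":[0,0,0]},
    {"claw":1,"linear":[0,0.2,-0.8],"rotation":[0,0,0]},
    {"claw":1,"linear":[0,0.2,-0.8],"rotation":[0,0,0]}
  ]
}}

```text
time: 17.98
position: [0.5223, 0.0312, 0.1464]
tool_rot: [-1.323, 1.048, 1.14]
ft_force: [-0.5, -0.8, -1.8]
grip_width: 0.154
```

Run:
```python
from h import *
rel(SK);plan(SEAT+[0,0,.1],down(SK[2],.1))
p,R,s=pose();print(p.round(3),np.degrees(np.arcsin(R.apply([0,-1,0])[2])))
```

```text
17.98 F [-0.5 -0.8 -1.8] grip 13.42
handle [ 56.7 242.2 105.1]
tip [231.3 243.4 133.9]
lin [-0.24  2.44 -9.68] rot [0.0046 0.004  0.0404]
[0.522 0.031 0.146] 9.367266230467663
```

Emit:
{"method": "play_rows", "body": {
  "targets": [
    {"claw":1,"linear":[0,0.2,-0.8],"rotation":[0,0,0.01]},
    {"claw":1,"linear":[0,0.3,-0.9],"rotation":[0,0,0.01]},
    {"claw":1,"linear":[0,0.3,-0.9],"rotation":[0,0,0]},
    {"claw":1,"linear":[0,0.3,-0.9],"rotation":[0,0,0]},
    {"claw":1,"linear":[0,0.3,-0.9],"rotation":[0,0,0]},
    {"claw":1,"linear":[0,0.3,-0.9],"rotation":[0,0,0]},
    {"claw":1,"linear":[0,0.3,-0.9],"rotation":[0,0,0]},
    {"claw":1,"linear":[0,0.2,-0.9],"rotation":[0,0,0]},
    {"claw":1,"linear":[0,0,-0.7],"rotation":[0,0,0]},
    {"claw":1,"linear":[0,0,-0.3],"rotation":[0,0,0]}
  ]
}}

```text
time: 18.82
position: [0.4885, -0.1971, 0.1451]
tool_rot: [-1.312, 1.075, 1.147]
ft_force: [-0.9, 0.4, -1.6]
grip_width: 0.154
```

Run:
```python
from h import *
rel(SK);plan(SEAT+[0,0,.06],down(SK[2],.1))
p,R,s=pose();print(p.round(3),np.degrees(np.arcsin(R.apply([0,-1,0])[2])))
```

```text
18.82 F [-0.9  0.4 -1.6] grip 13.44
handle [  9.8  16.4 103.9]
tip [185.1  16.  128.7]
lin [ 1.68  0.72 -0.66] rot [-0.0012 -0.0006  0.0259]
[ 0.488 -0.197  0.145] 8.060199545245805
```

Emit:
{"method": "play_rows", "body": {
  "targets": [
    {"claw":1,"linear":[0,0.2,-0.25],"rotation":[0,0,0]},
    {"claw":1,"linear":[0.1,0.2,-0.25],"rotation":[0,0,0.01]},
    {"claw":1,"linear":[0.3,0.2,-0.15],"rotation":[0,0,0.01]},
    {"claw":1,"linear":[0.3,0.1,0],"rotation":[0,0,0.01]},
    {"claw":1,"linear":[0.3,0,0],"rotation":[0,0,0.01]},
    {"claw":1,"linear":[0.2,0,0],"rotation":[0,0,0.01]},
    {"claw":1,"linear":[0,0,0],"rotation":[0,0,0]}
  ]
}}

```text
time: 19.4
position: [0.4757, -0.2193, 0.1112]
tool_rot: [-1.276, 1.143, 1.207]
ft_force: [0.3, 0.6, -1.4]
grip_width: 0.153
```

Run:
```python
from h import *
rel(SK);plan(SEAT+[0,0,.03],down(SK[2],.02))
```

```text
19.4 F [ 0.3  0.6 -1.4] grip 13.35
handle [-2.6 -5.  70.1]
tip [174.1  -5.8  79.9]
lin [1.61 0.   0.2 ] rot [-0.0031 -0.0021  0.0224]
```

Emit:
{"method": "play_rows", "body": {
  "targets": [
    {"claw":1,"linear":[0.2,0,0.1],"rotation":[-0.003,-0.002,0.01]},
    {"claw":1,"linear":[0.3,0,0.1],"rotation":[0,0,0.012]},
    {"claw":1,"linear":[0.3,0,0],"rotation":[0,0,0]},
    {"claw":1,"linear":[0.2,0,0],"rotation":[0,0,0]},
    {"claw":1,"linear":[0,0,0],"rotation":[0,0,0]}
  ]
}}

```text
time: 19.82
position: [0.4771, -0.211, 0.0829]
tool_rot: [-1.263, 1.165, 1.246]
ft_force: [-0.1, 0.3, -2.1]
grip_width: 0.156
```

Run:
```python
from h import *
rel(SK);plan(SEAT+[0,0,.03],down(SK[2],.0));plan(SEAT,SEATR)
```

```text
19.82 F [-0.1  0.3 -2.1] grip 13.58
handle [-0.   3.2 41.9]
tip [176.9   4.2  44.7]
lin [ 0.48 -0.   -0.14] rot [0.0038 0.0007 0.0099]
lin [ 1.68  0.01 -0.14] rot [ 0.006  -0.0004  0.0099]
```

Emit:
{"method": "play_rows", "body": {
  "targets": [
    {"claw":1,"linear":[0.2,0,-0.12],"rotation":[0.004,0,0.006]},
    {"claw":1,"linear":[0.2,0,0],"rotation":[0,0,0]},
    {"claw":1,"linear":[0,0,0],"rotation":[0,0,0]}
  ]
}}

```text
time: 20.07
position: [0.4774, -0.2142, 0.0721]
tool_rot: [-1.254, 1.175, 1.249]
ft_force: [-0.4, -0.4, -2.5]
grip_width: 0.153
```

Run:
```python
from h import *
rel(SK);plan(SEAT,SEATR)
```

```text
20.07 F [-0.4 -0.4 -2.5] grip 13.31
handle [ 0.2 -0.  31.1]
tip [ 1.772e+02 -1.000e-01  3.220e+01]
lin [ 1.25 -0.   -0.01] rot [ 0.0017 -0.0001  0.0038]
```

Very well aligned; lowering into the forks.

Emit:
{"method": "play_rows", "body": {
  "targets": [
    {"claw":1,"linear":[0.2,0,0],"rotation":[0.001,0,0.002]},
    {"claw":1,"linear":[0.2,0,0],"rotation":[0,0,0]},
    {"claw":1,"linear":[0.2,0,0],"rotation":[0,0,0]},
    {"claw":1,"linear":[0.2,0,0],"rotation":[0,0,0]},
    {"claw":1,"linear":[0,0,0],"rotation":[0,0,0]}
  ]
}}

```text
time: 20.48
position: [0.4776, -0.2147, 0.0505]
tool_rot: [-1.251, 1.178, 1.248]
ft_force: [0.5, 0.4, -1.9]
grip_width: 0.153
```

Run:
```python
from h import *
rel(SK);plan(SEAT,SEATR)
```

```text
20.48 F [ 0.5  0.4 -1.9] grip 13.33
handle [ 0.5 -0.6  9.5]
tip [177.5  -1.2  10.2]
lin [ 0.38 -0.    0.01] rot [-0.0001 -0.0002  0.0024]
```

Emit:
{"method": "play_rows", "body": {
  "targets": [
    {"claw":1,"linear":[0.15,0,0.01],"rotation":[0,0,0.002]},
    {"claw":1,"linear":[0.12,0,0],"rotation":[0,0,0]},
    {"claw":1,"linear":[0.08,0,0],"rotation":[0,0,0]},
    {"claw":1,"linear":[0,0,0],"rotation":[0,0,0]},
    {"claw":1,"linear":[0,0,0],"rotation":[0,0,0]}
  ]
}}

```text
time: 20.9
position: [0.4778, -0.2146, 0.041]
tool_rot: [-1.249, 1.181, 1.25]
ft_force: [-0.9, 0.3, -0.6]
grip_width: 0.155
```

Run:
```python
from h import *
rel(SK);plan(SEAT,SEATR);print(get_state()["torque"].round(2))
```

```text
20.9 F [-0.9  0.3 -0.6] grip 13.47
handle [ 0.7 -0.5  0. ]
tip [ 1.777e+02 -1.100e+00  1.000e-01]
lin [0.   0.01 0.01] rot [-0.0001 -0.0002  0.0004]
[0.08 0.08 0.02]
```

Emit:
{"method": "play_rows", "body": {
  "targets": [
    {"claw":0.8,"linear":[0,0,0],"rotation":[0,0,0]},
    {"claw":0.7,"linear":[0,0,0],"rotation":[0,0,0]},
    {"claw":0.5,"linear":[0,0,0],"rotation":[0,0,0]},
    {"claw":0.3,"linear":[0,0,0],"rotation":[0,0,0]},
    {"claw":0,"linear":[0,0,0],"rotation":[0,0,0]},
    {"claw":0,"linear":[0,0,0],"rotation":[0,0,0]},
    {"claw":0,"linear":[0,0,0],"rotation":[0,0,0]},
    {"claw":0,"linear":[0,0,0],"rotation":[0,0,0]},
    {"claw":0,"linear":[0,0,0],"rotation":[0,0,0]},
    {"claw":0,"linear":[0,0,0],"rotation":[0,0,0]}
  ],
  "newtons": 5
}}

```text
time: 21.73
position: [0.4798, -0.2153, 0.0428]
tool_rot: [-1.252, 1.178, 1.246]
ft_force: [-0.1, 0.2, 0.8]
grip_width: 0.798
```

Run:
```python
from h import *
rel(SK)
```

```text
21.73 F [-0.1  0.2  0.8] grip 69.43
handle [ 2.7 -1.3  1.8]
tip [179.6  -1.9   2.7]
```

Emit:
{"method": "play_rows", "body": {
  "targets": [
    {"claw":0,"linear":[0,0,0],"rotation":[0,0,0]},
    {"claw":0,"linear":[-0.2,0,0],"rotation":[0,0,0]},
    {"claw":0,"linear":[-0.3,0,0],"rotation":[0,0,0]},
    {"claw":0,"linear":[-0.4,0,0],"rotation":[0,0,0]},
    {"claw":0,"linear":[-0.5,0,0],"rotation":[0,0,0]},
    {"claw":0,"linear":[-0.6,0,0],"rotation":[0,0,0]},
    {"claw":0,"linear":[-0.6,0,0],"rotation":[0,0,0]},
    {"claw":0,"linear":[-0.6,0,0],"rotation":[0,0,0]},
    {"claw":0,"linear":[-0.6,0,0],"rotation":[0,0,0]},
    {"claw":0,"linear":[-0.6,0,0],"rotation":[0,0,0]}
  ]
}}

```text
time: 22.57
position: [0.4773, -0.2158, 0.161]
tool_rot: [-1.249, 1.181, 1.247]
ft_force: [0.3, 0.6, 0.0]
grip_width: 1.003
```

Emit:
{"method": "play_rows", "body": {
  "targets": [
    {"claw":0,"linear":[-0.4,0,0.6],"rotation":[0,0,0]},
    {"claw":0,"linear":[-0.3,0,0.8],"rotation":[0,0,0]},
    {"claw":0,"linear":[0,0,0.9],"rotation":[0,0,0]},
    {"claw":0,"linear":[0,0,0.9],"rotation":[0,0,0]},
    {"claw":0,"linear":[0,0,0.9],"rotation":[0,0,0]},
    {"claw":0,"linear":[0,0,0.9],"rotation":[0,0,0]},
    {"claw":0,"linear":[0,0,0.9],"rotation":[0,0,0]},
    {"claw":0,"linear":[0,0,0.9],"rotation":[0,0,0]},
    {"claw":0,"linear":[0,0,0.9],"rotation":[0,0,0]},
    {"claw":0,"linear":[0,0,0.6],"rotation":[0,0,0]}
  ]
}}

```text
time: 23.4
position: [0.4708, -0.0096, 0.1966]
tool_rot: [-1.25, 1.173, 1.215]
ft_force: [-0.3, 0.3, -0.9]
grip_width: 0.999
```

Run:
```python
from h import *
print(pose()[0].round(3))
show("f11",(340,460,215,365),(365,425,175,315),3.8,4)
```

```text
[ 0.471 -0.01   0.197]
(570, 701, 3)
```

View pics/f11.png

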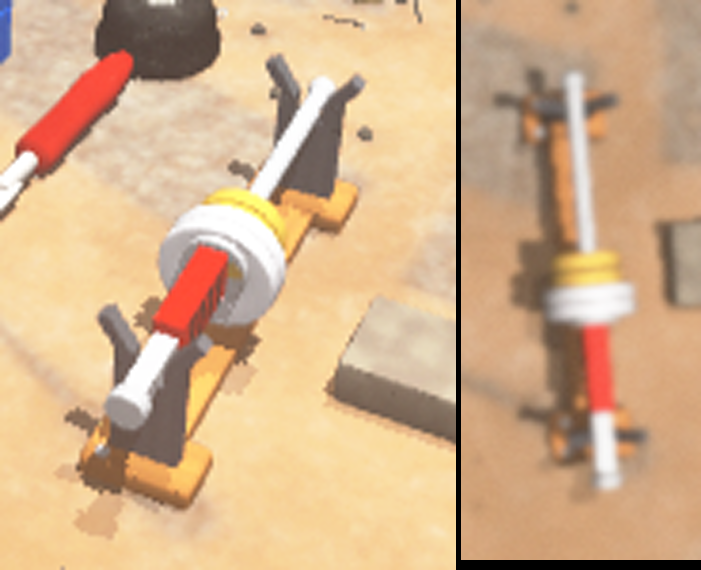

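The big pair sits against the guard with the brass pair ahead of it, and the rod lies down in both forks. I'll do a quick before/after check of the bystanders, then hand in.

Run:
```python
from h import *
a=cv2.imread("pics/scene0.png");b=cv2.imread("pics/f11_s.png")
m=((cv2.absdiff(a,b).max(2)>60)*255).astype(np.uint8);m=cv2.morphologyEx(m,cv2.MORPH_OPEN,np.ones((3,3)))
n,l,st,c=cv2.connectedComponentsWithStats(m);print([s.tolist() for s in st[1:] if s[4]>25])
print(close_job(),get_state()["time"])
```

```text
[[276, 55, 11, 6, 34], [206, 62, 76, 125, 2563], [282, 67, 8, 7, 42], [302, 84, 7, 15, 76], [291, 105, 15, 11, 126], [264, 126, 22, 16, 221], [286, 130, 52, 42, 1144], [295, 172, 14, 16, 150], [309, 196, 29, 17, 223], [0, 200, 22, 27, 313], [313, 209, 9, 7, 46], [161, 221, 156, 87, 4092], [395, 266, 20, 41, 392], [387, 269, 14, 7, 78], [0, 279, 27, 36, 494], [181, 280, 15, 7, 76], [31, 295, 11, 10, 79], [60, 297, 6, 7, 26], [4, 304, 21, 38, 293], [13, 317, 37, 62, 1383], [54, 336, 28, 69, 960], [0, 344, 6, 25, 121], [91, 380, 25, 50, 518], [14, 415, 31, 22, 306]]
the job is handed in; nothing more can be done
the job is handed in; nothing more can be done
```

The loaded skewer is back in its stand with all four rings on it, and the job is handed in. I threaded it through the two big rings and lifted them out. I then tilted it tip up so they slid against the guard, and did the same with the two brass rings. After that I lowered it into both forks, let go and moved the arm clear. The last move ended at 23.4 s.

**Final check:** the last picture shows the rod down in both forks with the tip away from the robot. The big pair sits against the guard, the brass pair is just ahead of it, and everything is behind the front fork. At release the gripper was within 1 mm of the position where it first took hold of the skewer. The wrist forces I read stayed within about 3 N.

**Less certain:**
- **Bystanders:** the before/after picture comparison was inconclusive, because the arm and its shadow cover part of the view. It showed no changes at the oilstone, chisel, cap or chuck key. The pliers, knob and tape roll lie at or near the changed areas, so the comparison does not clear them. I saw no contact with any of them.
- **Racks:** I saw the blue rack empty, but did not look at the yellow one after lifting its rings. Both brass rings are visible on the skewer.

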